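Roll the solder spool up its gutter into the pocket

ROBOT

A 6-joint arm with a two-finger parallel gripper is mounted at the origin on the work surface. World frame = base frame: x ahead of the robot, y to its left, z up, the work surface at z = 0. Lengths are in m, angles in degrees, forces in N, time in s.
With the tool pointing down it reaches from about 0.375 to 0.9 m from the base axis. Payload 3.1 kg.
Tool frame: the origin (TCP) lies on the centre line of the jaws, within the pads' length; the fingertips stand 19 mm ahead of it and the grasp point (between the pads) is the TCP; z points along the fingers, y is the direction in which the jaws open and shut (so a half turn about z gives the same grasp; the last joint's range is limited). The gripper opens to 87 mm and grips with 3 to 60 N. Pads are 19 mm wide; open, the fingers measure 117 mm over their backs; the gripper's body (75 mm by 190 mm) begins 51 mm behind the grasp point.
Start: joints at [-74.227, 30.224, 82.088, -0, 67.689, -10.227], TCP at [0.274, -0.562, 0.242] pointing down, gripper open.
Joint ranges: [-176.69, 176.69], [-43.24, 126.21], [12.49, 139.97], [-82, 262], [0, 151.66], [-163.58, 163.58]. Speed limits (degrees/s): [159.86, 159.86, 180, 180, 180, 180].

INTERFACE

Orientations are given as a 3x3 rotation matrix whose columns are the frame's x, y, z axes.
In Python, from rig import bot gives the robot as it stands.
- The arm moves only by the tool carry_out, never from a script. Its argument "targets" is a list of rows, each a list of 6 numbers: the shift along the tool's x, y, z each as a share of 200 mm, from -1 to 1, then the turn, a rotation vector about the tool's x, y, z each as a share of pi/2 rad, from -1 to 1. In form: [[dx, dy, dz, ax, ay, az], ...]. A call has 1 to 20 rows; each row is the pose to reach, as a shift and turn from the pose measured when the call began, along the tool's axes at that moment; what a row does not reach only later rows make up. A row lasts 1/8 s, in which the tool goes at most 62.5 mm and 10.7 degrees, less where a joint would pass 70% of its speed; a pose out of reach is approached as far as the arm can. A call with a number of a shift or a turn outside -1 to 1 is refused whole. A call with a gripper value outside its range is refused whole. "jaw" is the gripper's target within -1 to 1 (fully open at 1, half-way at 0, shut at -1), set as the call begins (left out, the last holds). The fingers move at their own pace and stop on an object; the grip force is fixed at half the most. Time passes only in rows, so rows that repeat a pose let the fingers close. It gives the time, the measured TCP pose, the force and the opening at its end, in the units of the state.
- bot.read_state(): the state, without advancing time (a new reading comes with each control period).
- bot.capture(name): name is "scene" or "top" or "wrist"; returns the picture (420x560x3 uint8, blue, green, red); there is no depth.
- bot.camera_info(name): a dict with "camera_matrix" (3x3 intrinsics, pixels), "k1" (the pictures are not rectified: a ray, as slopes to the right and down, at radius r is drawn at 1 + k1 r^2 times it, then the intrinsics apply), "view" (4x4, takes a point from world to camera coordinates); the wrist camera has in their place "mount" (4x4, takes a point from camera to tool coordinates, whose origin is the TCP and whose axes are the flange's). Camera axes: x right, y down, z forward; pixel columns grow to the right and rows downward; lengths in m; the calibration is good to about 2 mm. A picture is of the moment at which its call begins: read the wrist's pose just before it. camera_info takes no time and is no camera call.
- bot.hand_in(): hands the job in, once; it reports no verdict.
The state is a dict: "time_s": time; "joint_positions": joint angles; "qvel": joint speeds; "tau": joint torques, N m; "position": TCP position; "tcp_rot": TCP orientation; "force": force on the tool from outside, world axes, zero at the start; "moment": the same for the moment, N m; "opening": opening from 0.0 (shut) to 1.0 (fully open).
Only numpy, scipy, OpenCV 4.12 (cv2) and the standard library are available. Lean on these libraries where they do the work, as an engineer would, in place of code of your own. Each camera call takes 0.05 s, during which the arm holds its last target.

TASK

Two solder spools have rolled down to the low ends of their sloped gutters. With the fingertips, push the larger spool up its gutter until it drops over the crest into the pocket against the top stop, so that it stays there and does not roll back. Do not pick it up, and leave the smaller spool and everything else on the bench where they are.

Things in the scene. Friction and masses are not known exactly. Their poses are not given: they have to be found in the camera images.
- spool_large: (mm) The larger solder spool: black flanges 60 dia, 40 wide over all, wire wound to 54 dia between the 3 thick flanges, about 0.25 kg. Lies on its rim in gutter_large, axis across, and rolls; at the start it rests against the foot lip. Origin at its centre; y = roll axis, x and z turn as it rolls. Left alone on the ramp it rolls back down.
- spool_small: (mm) The smaller solder spool, 44 dia, 40 wide, resting against the foot lip of the other gutter; origin at its centre, y = roll axis. Stays where it is.
- gutter_large: (mm) Fixed sheet-steel gutter on a stand, 200 long, 50 wide, holding the larger spool; low end open. Origin: base centre on the bench; x = horizontal uphill direction, y across, z up. Floor 44 wide between walls 10 high rises at 8 degrees from the foot lip (x = -100, floor height 35) to the crest (x = 38.6, height 54.5), then drops 5 into a level pocket 50 long, closed by an upright stop 34 high.
- gutter_small: (mm) Like gutter_large, same ramp, but its pocket is 39 long and its stop 26 high; holds the smaller spool. Fixed. Origin: base centre on the bench; x = horizontal uphill direction, y across, z up.
- gutter_large_foot (a point): (mm) Point on the ramp floor of gutter_large, mid-width at the inner face of its foot lip (lip 6 high, 3 thick). x points up the ramp along the floor (8 degrees above level), y across, z square to the floor. The resting larger spool's centre is at x = 18, z = 30 here; crest at x = 140; spool in the pocket at x about 161.
- gutter_large_pocket (a point): (mm) Where the larger spool's centre lies when it sits in the pocket of gutter_large (about 2 play either way): 143 horizontally uphill of its start and 12 higher. Axes as gutter_large.
- flux_jar: (mm) Bystander: small closed amber jar with black lid, 44 dia x 45 tall, standing between the gutters; origin under its centre.
- screwdriver: (mm) Bystander: screwdriver about 160 long lying on the bench beyond the gutters; origin under its middle.
- board: (mm) Bystander: white circuit board 80 x 55 x 6 with a black holder on it (18 tall in all), lying flat between the gutters; origin under its centre.
- desolder_pump: (mm) Bystander: aluminium solder sucker, a 20 dia tube about 185 long lying on the left of the gutters; origin under the tube's middle.
- tip_tin: (mm) Bystander: open dark steel tin, 68 dia x 35 tall, right of the gutters; origin under its centre.
- parts_tub: (mm) Bystander: white open parts tub 90 x 70 x 35, right of the gutters; origin under its centre.
- clip_stand: (mm) Bystander: clip stand: 56 dia steel foot, post and a 138 wide cross bar with brass clips at 85 height, far left; origin under its foot.
Things that resemble listed ones, but are neither listed nor needed, are in the scene too. Leave any green or pink look-alike of the gutter_large alone.

How it is judged (in metres and radians):
On the way, in this order (a step that is already met when the one before it is completed fails the run):
1. the larger spool is rolled half-way up the ramp, still on its floor (x of spool_large in the frame of gutter_large_foot between 0.075 and 0.135 m and z of spool_large in the frame of gutter_large_foot between 0.026 and 0.036 m), for 0.05 s.
2. the larger spool has dropped into the pocket (x of spool_large in the frame of gutter_large between 0.0512 and 0.0622 m and z of spool_large in the frame of gutter_large between 0.075 and 0.0845 m and y of spool_large in the frame of gutter_large between -0.006 and 0.006 m and angle between the y axis of spool_large and the y axis of gutter_large, either way round below 0.15 rad), for 0.2 s.
At the end, for the whole second after the job is handed in: The larger spool lies at rest in the pocket of its gutter, between crest and top stop (centre within about 5 mm of its seat, axis across the gutter within 0.15 rad), and the smaller spool is within 12 mm of where it began (all of step 2 and linear speed of spool_large below 0.02 m/s and angular speed of spool_large below 0.5 rad/s and distance of spool_small from where it was at the start of the episode below 0.012 m); the robot touches nothing.
It fails at once if the larger spool is lifted more than 12 mm off the ramp floor (z of spool_large in the frame of gutter_large_foot above 0.042 m).
It fails at once if the smaller spool is moved more than 12 mm (distance of spool_small from where it was at the start of the episode above 0.012 m).
It fails at once if a bystander is moved more than 30 mm (distance of any of flux_jar, screwdriver, board, desolder_pump, tip_tin, parts_tub, clip_stand from where it was at the start of the episode above 0.03 m).
It also fails if it takes over 40 s, if anything falls off the work surface, if the arm or the gripper's body presses on something with over 40 N, if the wrist force passes 120 N, or if a joint passes its speed limit or range.

## Working session

There is one attempt and no reset: what is moved stays moved. The work goes in short steps, Python scripts to look and compute and a tool call to move; the robot and the scene stay as the last step left them, time stands still between calls to the robot, and variables do not carry over. Pictures are saved under pics/ and viewed, and the job is handed in when it is done.

Besides the shell and the picture viewer there is one more tool, called as a command line: name --pt "numbers of a row" for each row, then --argument value for the rest. carry_out: Moves the arm, as the interface text tells. Shift numbers are shares of 200 mm and turn numbers shares of pi/2 rad, none past 1 either way. Its arguments: {"type":"object","properties":{"targets":{"type":"array"},"jaw":{"type":"number"}},"required":["targets"]}

```bash
mkdir -p pics; ls
python3 - <<'E'
from rig import bot
import cv2
s=bot.read_state(); print(s)
for n in ("scene","top","wrist"):
    cv2.imwrite(f"pics/{n}0.png",cv2.resize(bot.capture(n),None,fx=1.4,fy=1.4,interpolation=cv2.INTER_CUBIC))
    print(n,bot.camera_info(n))
E
```

```text
pics
{'time_s': 0.0, 'joint_positions': array([-7.42260589e+01,  3.02769529e+01,  8.21557345e+01, -5.48570671e-04,
        6.76904951e+01, -1.02274125e+01]), 'qvel': array([ 0.03619418, -0.01526009,  0.03628014,  0.0588706 , -0.03921231,
       -0.07371539]), 'tau': array([ 2.26425043e-03, -4.40028620e+01, -1.76595747e+01,  6.33434532e-02,
        5.82139764e-02, -1.99040282e-04]), 'position': array([ 0.27382705, -0.56105167,  0.24059681]), 'tcp_rot': array([[ 8.98782203e-01,  4.38395027e-01, -5.92969151e-04],
       [ 4.38395270e-01, -8.98779905e-01,  2.06656827e-03],
       [ 3.73024495e-04, -2.11734965e-03, -9.99997689e-01]]), 'force': array([-0.41545454, -0.18985961, -0.77702543]), 'moment': array([-0.0270612 , -0.00433679,  0.07282568]), 'opening': 0.9954953858751461}
scene {'camera_matrix': array([[403.59636425,   0.        , 276.74608673],
       [  0.        , 403.59636425, 210.47714455],
       [  0.        ,   0.        ,   1.        ]]), 'k1': -0.02802416015970255, 'view': array([[ 0.5715417 ,  0.82044346,  0.01458131, -0.29913086],
       [ 0.64637479, -0.43919197, -0.623
[... 461 characters left out ...]
27,  0.52193119],
       [ 0.16581395,  0.01061941, -0.98609987,  1.34247002],
       [ 0.        ,  0.        ,  0.        ,  1.        ]])}
wrist {'camera_matrix': array([[342.44854202,   0.        , 278.17115437],
       [  0.        , 342.44854202, 209.13807164],
       [  0.        ,   0.        ,   1.        ]]), 'k1': 0.0026198099245807144, 'mount': array([[-1.00388486e-03, -9.53986491e-01, -2.99847908e-01,
         8.16323740e-02],
       [ 9.99999434e-01, -8.51719756e-04, -6.38174030e-04,
        -6.00354127e-04],
       [ 3.53423016e-04, -2.99848379e-01,  9.53986805e-01,
        -1.44322963e-01],
       [ 0.00000000e+00,  0.00000000e+00,  0.00000000e+00,
         1.00000000e+00]])}
```

View pics/scene0.png

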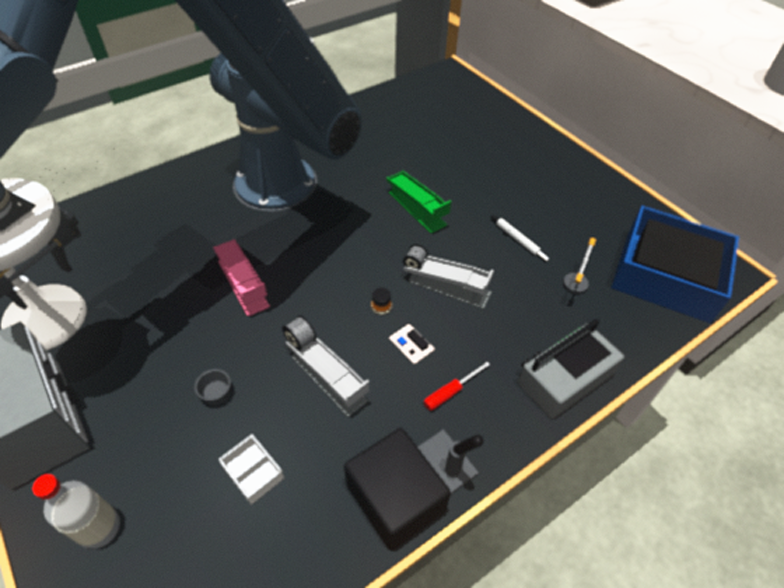

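View pics/top0.png

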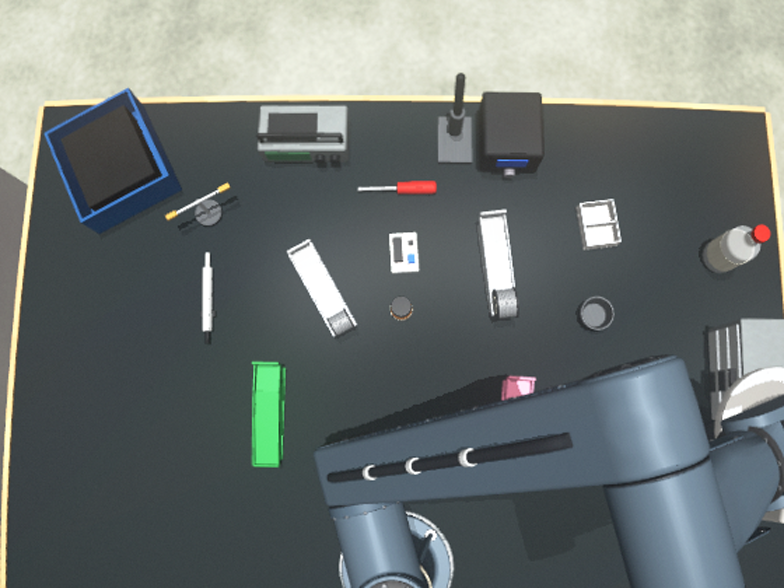

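View pics/wrist0.png

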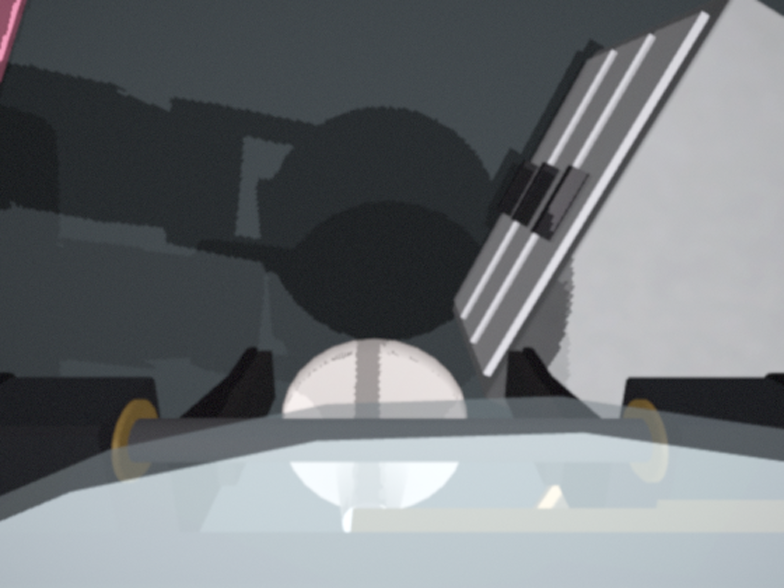

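Candidates (pixels in the enlarged top view): a white gutter at (497,262) with its spool at (504,302), a white gutter at (322,288) with its spool at (341,321), a green look-alike at (267,415) and a pink one at (518,388). By size the right white one looks like the large spool and gutter. I'll check that in close crops.

Run:
```python
from rig import bot
import cv2,numpy as np
im=bot.capture("top")
a=im[140:240,195:265]; b=im[140:240,330:400]
cv2.imwrite("pics/crop1.png",cv2.resize(np.hstack([a,b]),None,fx=5.6,fy=5.6,interpolation=cv2.INTER_CUBIC))
im=bot.capture("scene")
cv2.imwrite("pics/crop2.png",cv2.resize(im[165:300,190:360],None,fx=4.4,fy=4.4,interpolation=cv2.INTER_CUBIC))
```

```text
(no output)
```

View pics/crop1.png

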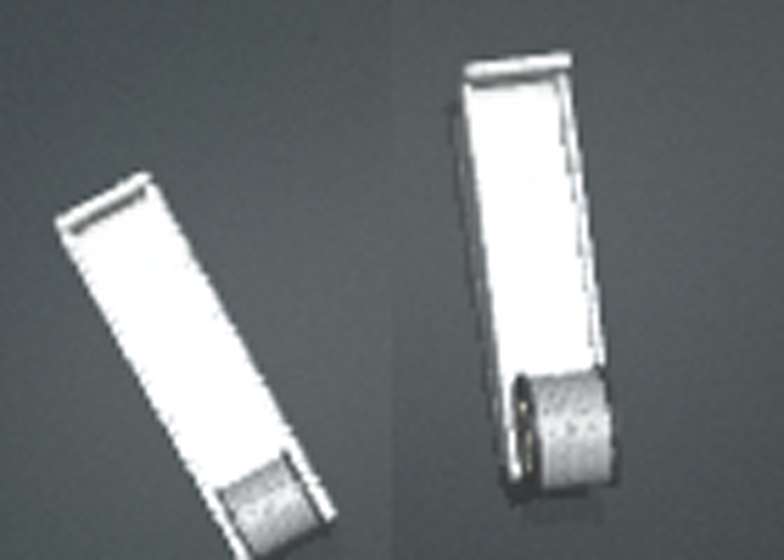

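View pics/crop2.png

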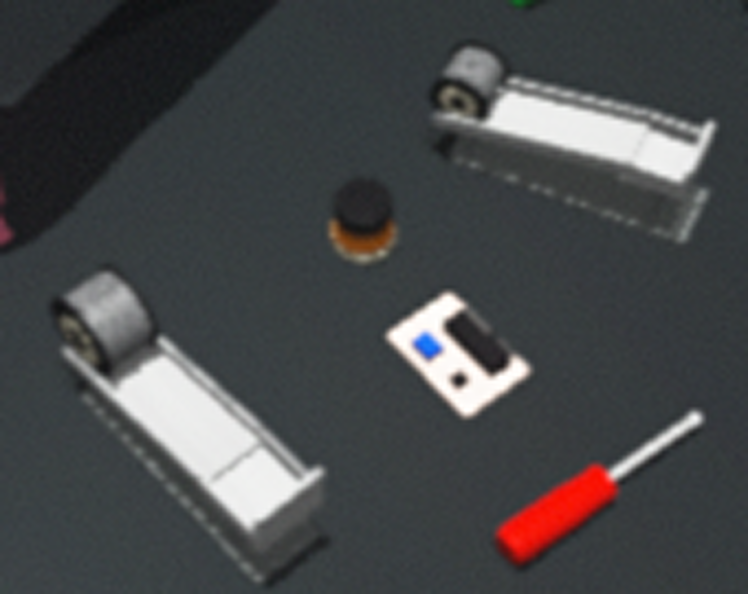

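The right one (top 504,302; scene 298,333 in the enlarged views) is clearly the larger spool. It stands well above its walls, while the left spool is low. Next I'll fit its gutter pose.

```bash
cat > h.py <<'E'
import numpy as np,cv2
from rig import bot
def proj(n,P):
    c=bot.camera_info(n);V=c["view"];K=c["camera_matrix"]
    p=np.atleast_2d(P)@V[:3,:3].T+V[:3,3]; s=p[:,:2]/p[:,2:]
    s=s*(1+c["k1"]*(s**2).sum(1,keepdims=True))
    return s*K[0,0]+K[:2,2]
def G(q,P):
    x,y,t=q;c,s=np.cos(t),np.sin(t)
    P=np.atleast_2d(P)/1000.
    return np.c_[x+c*P[:,0]-s*P[:,1],y+s*P[:,0]+c*P[:,1],P[:,2]]
def ring(xc,zc,y,r=30,n=40):
    a=np.linspace(0,2*np.pi,n);return np.c_[xc+r*np.cos(a),0*a+y,zc+r*np.sin(a)]
E
cat > fit.py <<'E'
from h import *
from scipy.optimize import least_squares
ct=lambda u,v:((u-392)/5.6+330,v/5.6+140)
cs=lambda u,v:(u/4.4+190,v/4.4+165)
obs=[("scene",(38.6,22,54.5),cs(262,443)),
 ("scene",(88.6,25,83.5),cs(322,470)),("scene",(88.6,-25,83.5),cs(254,528)),
 ("top",(90,25,83.5),ct(466,66)),("top",(90,-25,83.5),ct(571,58))]
def sil(q):
    P=np.vstack([ring(-86.4,67.2,20),ring(-86.4,67.2,-20)])
    o=[]
    for n in("scene","top"):
        u=proj(n,G(q,P)); o+=[u.min(0),u.max(0)]
    return np.array(o)
so=np.array([cs(53,266),cs(160,373),ct(513,369),ct(619,492)])
def f(q):
    r=[(proj(n,G(q,p))[0]-o) for n,p,o in obs]
    return np.r_[np.array(r).ravel(),(sil(q)-so).ravel()]
r=least_squares(f,[.6,-.15,0.1],loss="soft_l1");q=r.x
print(q,np.degrees(q[2]));print(f(q).reshape(-1,2).round(1))
np.save("q.npy",q)
lines=[[(-100,22,35),(38.6,22,54.5),(38.6,-22,54.5),(-100,-22,35)],
[(88.6,-25,83.5),(88.6,25,83.5),(88.6,25,49.5),(88.6,-25,49.5)],ring(-86.4,67.2,20),ring(-86.4,67.2,-20)]
out=[]
for n,(x,y,w,h) in (("scene",(240,220,90,90)),("top",(330,140,90,90))):
    im=cv2.resize(bot.capture(n)[y:y+h,x:x+w],None,fx=4.4,fy=4.4,interpolation=cv2.INTER_CUBIC)
    if n=="scene": x0,y0=x,y
    for L in lines:
        u=((proj(n,G(q,np.array(L,float)))-[x,y]+.5)*4.4-.5).round().astype(int)
        cv2.polylines(im,[u.reshape(-1,1,2)],False,(0,0,255),1)
    out.append(im)
cv2.imwrite("pics/fit.png",np.hstack(out))
E
sed -i 's/(240,220,90,90)/(195,220,90,90)/' fit.py; python3 fit.py
```

```text
[ 0.59530403 -0.19172233  0.12228785] 7.006577577409152
[[-0.4 -0.3]
 [-1.1 -0.3]
 [-0.8 -1.9]
 [ 0.  -0.3]
 [-0.5 -0.8]
 [-0.6 -0.6]
 [ 0.   1.4]
 [-0.5 -2.3]
 [-0.5 -0.3]]
```

View pics/fit.png

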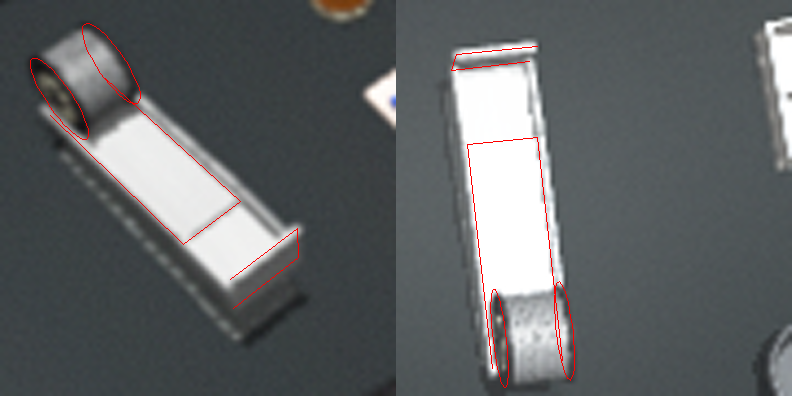

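```bash
cat > go.py <<'E'
from h import *
import sys
from scipy.spatial.transform import Rotation as Rn
q=np.load("q.npy"); s=bot.read_state();R=s["tcp_rot"];p=s["position"]
Rg=Rn.from_euler("z",q[2]).as_matrix()
loc=Rg.T@(p-[q[0],q[1],0])*1000
Rt=Rg@np.diag([1,-1,-1.])
print("t",s["time_s"],"gutter-frame TCP mm",loc.round(1),"F",s["force"].round(1),"open",round(s["opening"],3))
print("turn share",(Rn.from_matrix(R.T@Rt).as_rotvec()/(np.pi/2)).round(4), "joints",s["joint_positions"].round(0))
if len(sys.argv)>1:
    t=G(q,[float(a) for a in sys.argv[1:4]])[0]
    print("shift share",(R.T@(t-p)/.2).round(4))
E
python3 go.py -145 0 200
```

```text
t 0.35 gutter-frame TCP mm [-364.1 -327.9  241.3] F [-0.3 -0.3  0.8] open 1.001
turn share [-0.0003  0.      0.2111] joints [-74.  30.  82.  -0.  68. -10.]
shift share [ 1.5692 -1.1935  0.2072]
```

carry_out --pt "0 0 -0.15 0 0 0" --pt "0.2 -0.15 -0.15 0 0 0.1" --pt "0.4 -0.3 -0.1 0 0 0.21" --pt "0.6 -0.45 0 0 0 0.21" --pt "0.8 -0.6 0 0 0 0.21" --pt "0.8 -0.6 0 0 0 0.21" --pt "0.8 -0.6 0 0 0 0.21" --jaw -1

```text
time_s: 1.23
position: [0.3655, -0.3842, 0.2418]
tcp_rot: [[0.992, 0.124, 0.0], [0.124, -0.992, -0.001], [0.0, 0.001, -1.0]]
force: [-0.2, -0.2, -0.4]
opening: 0.284
```

```bash
python3 go.py -145 0 180
```

```text
t 1.225 gutter-frame TCP mm [-251.6 -163.   241.8] F [-0.2 -0.2 -0.4] open 0.284
turn share [ 0.0008 -0.0001  0.0015] joints [-59.  23.  96.  -0.  61.  24.]
shift share [ 0.5348 -0.8142  0.3081]
```

carry_out --pt "0.13 -0.2 0 0 0 0" --pt "0.27 -0.4 0 0 0 0" --pt "0.4 -0.6 0.1 0 0 0" --pt "0.53 -0.81 0.2 0 0 0" --pt "0.535 -0.814 0.31 0 0 0" --pt "0.535 -0.814 0.31 0 0 0" --pt "0.535 -0.814 0.31 0 0 0" --pt "0.535 -0.814 0.31 0 0 0"

```text
time_s: 2.22
position: [0.4518, -0.211, 0.1805]
tcp_rot: [[0.992, 0.123, 0.002], [0.123, -0.992, -0.003], [0.002, 0.003, -1.0]]
force: [1.2, 0.9, 0.3]
opening: 0.006
```

```bash
python3 go.py -145 0 77
python3 - <<'E'
from h import *
for n in ("scene","wrist"):
    im=bot.capture(n)
    if n=="scene": im=cv2.resize(im[180:300,150:310],None,fx=5,fy=5,interpolation=cv2.INTER_CUBIC)
    cv2.imwrite(f"pics/{n}1.png",im)
E
```

```text
t 2.225 gutter-frame TCP mm [-144.7   -1.6  180.5] F [1.2 0.9 0.3] open 0.006
turn share [ 0.0019 -0.0012  0.0004] joints [-38.  26. 104.  -0.  50.  45.]
shift share [-0.0022 -0.0096  0.5177]
```

View pics/scene1.png

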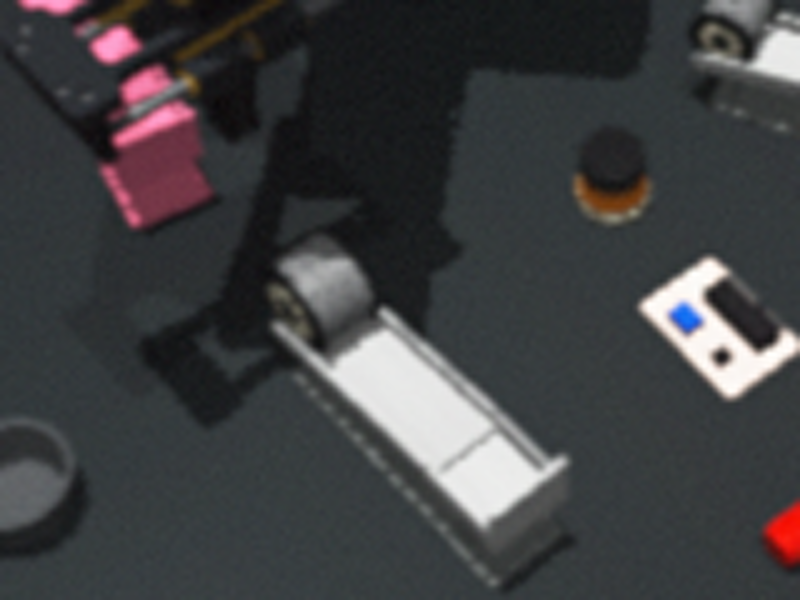

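View pics/wrist1.png

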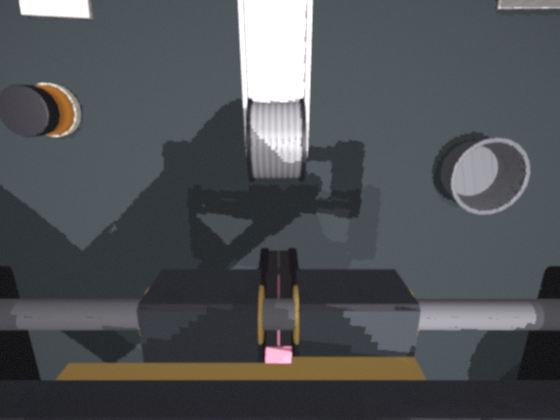

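Run:
```python
from h import *
q=np.load("q.npy")
# scene pixel -> world at z
from scipy.optimize import fsolve
def back(px,z): return fsolve(lambda a: proj("scene",[a[0],a[1],z])[0]-px,[.4,-.25])
def loc(a):
    c,s=np.cos(q[2]),np.sin(q[2]);d=np.array(a)-q[:2];return np.array([c*d[0]+s*d[1],-s*d[0]+c*d[1]])*1000
for px,z in [((185,289/1.4*1.0),.0835)]: pass
for e,z in [((267,284),.0835),((244,294),.0835),((268,304),0),((250,313),0),((216,250),.045),((237,242),.045)]:
    a=back(np.array(e)/1.4,z);print(e,z,a.round(3),loc(a).round(0))
s=bot.read_state();c=bot.camera_info("wrist");M=c["mount"];K=c["camera_matrix"]
for px in [(265,347),(291,347),(265,362)]:
    d=np.r_[(np.array(px)-K[:2,2])/K[0,0],1]; T=s["tcp_rot"]
    o=T@M[:3,3]+s["position"]; d=T@M[:3,:3]@d
    P=o+d*(.0835-o[2])/d[2];print(px,P.round(3),loc(P[:2]).round(0))
im=cv2.imread("pics/scene0.png")[220:330,190:300];cv2.imwrite("pics/pink.png",cv2.resize(im,None,fx=5,fy=5))
```

```text
(267, 284) 0.0835 [ 0.375 -0.201] [-220.   18.]
(244, 294) 0.0835 [ 0.372 -0.252] [-229.  -33.]
(268, 304) 0 [ 0.358 -0.204] [-237.   17.]
(250, 313) 0 [ 0.358 -0.248] [-242.  -27.]
(216, 250) 0.045 [ 0.189 -0.24 ] [-409.    1.]
(237, 242) 0.045 [ 0.193 -0.19 ] [-400.   51.]
(265, 347) [ 0.335 -0.214  0.084] [-261.   10.]
(291, 347) [ 0.338 -0.235  0.084] [-261.  -12.]
(265, 362) [ 0.32  -0.215  0.084] [-277.   10.]
```

View pics/pink.png

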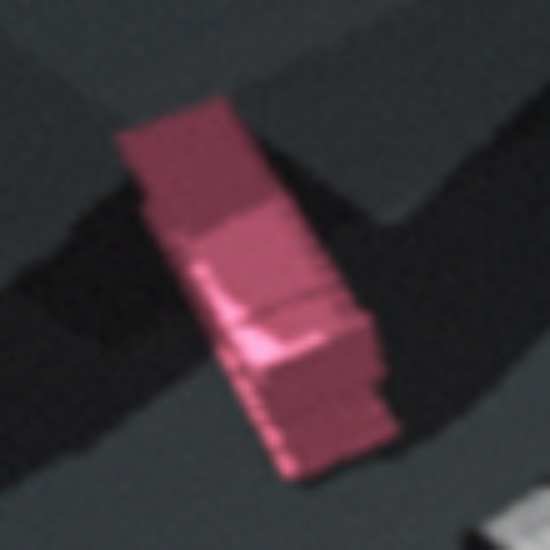

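The wrist view shows the shut fingers at column 278, in line with the spool centre at column 277. The pink gutter ends about 65 mm behind the fingers, so the way down is clear.

carry_out --pt "-0.002 -0.008 0.2 0.002 -0.001 0" --pt "-0.002 -0.008 0.4 0.002 -0.001 0" --pt "-0.002 -0.008 0.515 0.002 -0.001 0" --pt "-0.002 -0.008 0.515 0.002 -0.001 0" --pt "-0.002 -0.008 0.515 0.002 -0.001 0"

```text
time_s: 2.95
position: [0.4518, -0.2098, 0.0782]
tcp_rot: [[0.992, 0.123, 0.001], [0.123, -0.992, -0.0], [0.001, 0.001, -1.0]]
force: [0.3, 0.4, 0.4]
opening: 0.005
```

```bash
python3 go.py -120 0 78
python3 - <<'E'
from h import *
im=bot.capture("scene");im=cv2.resize(im[180:300,150:310],None,fx=5,fy=5,interpolation=cv2.INTER_CUBIC)
cv2.imwrite("pics/s2.png",im); cv2.imwrite("pics/w2.png",bot.capture("wrist"))
E
```

```text
t 2.95 gutter-frame TCP mm [-144.6   -0.4   78.2] F [0.3 0.4 0.4] open 0.005
turn share [ 0.0004 -0.0007  0.0005] joints [-38.  36. 108.   0.  36.  45.]
shift share [ 0.1231 -0.0021  0.0014]
```

View pics/s2.png

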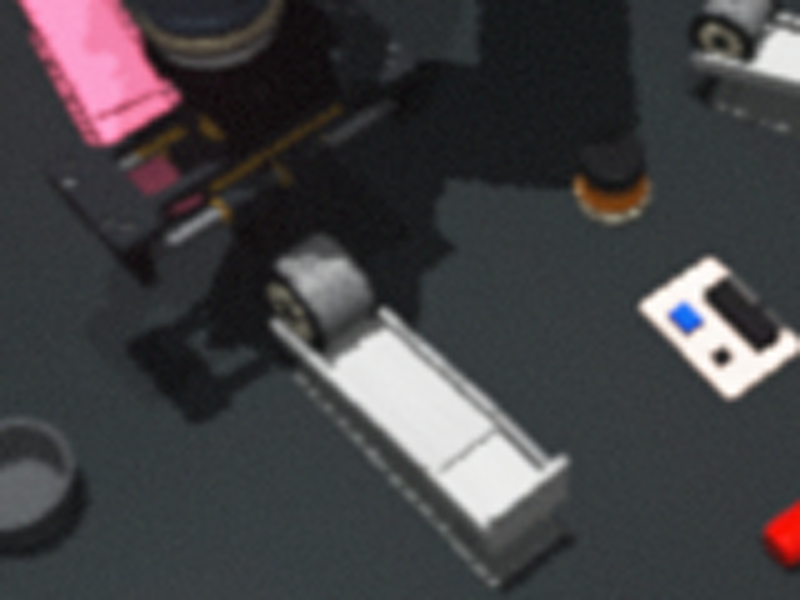

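View pics/w2.png

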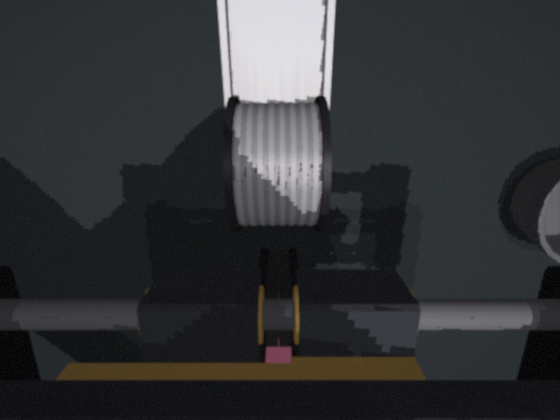

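carry_out --pt "0.03 0 -0.003 0 0 0" --pt "0.06 0 -0.007 0 0 0" --pt "0.085 0 -0.011 0 0 0" --pt "0.11 0 -0.015 0 0 0" --pt "0.135 0 -0.018 0 0 0" --pt "0.165 0 -0.022 0 0 0" --pt "0.195 0 -0.026 0 0 0" --pt "0.225 0 -0.03 0 0 0" --pt "0.255 0 -0.034 0 0 0" --pt "0.285 0 -0.039 0 0 0" --pt "0.315 0 -0.043 0 0 0" --pt "0.345 0 -0.048 0 0 0" --pt "0.375 0 -0.052 0 0 0" --pt "0.4 0 -0.056 0 0 0" --pt "0.425 0 -0.06 0 0 0" --pt "0.44 0 -0.062 0 0 0" --pt "0.445 0 -0.063 0 0 0" --pt "0.445 0 -0.063 0 0 0"

```text
time_s: 5.3
position: [0.5404, -0.1989, 0.0914]
tcp_rot: [[0.992, 0.123, 0.002], [0.123, -0.992, -0.001], [0.002, 0.001, -1.0]]
force: [-0.7, -0.6, 0.4]
opening: 0.007
```

```bash
python3 go.py 18 0 98
python3 - <<'E'
from h import *
im=bot.capture("scene");im=cv2.resize(im[180:300,150:310],None,fx=5,fy=5,interpolation=cv2.INTER_CUBIC)
cv2.imwrite("pics/s3.png",im); cv2.imwrite("pics/w3.png",bot.capture("wrist"))
E
```

```text
t 5.3 gutter-frame TCP mm [-55.4  -0.4  91.4] F [-0.7 -0.6  0.4] open 0.007
turn share [ 0.0009 -0.0013  0.0006] joints [-31.  38.  96.   0.  45.  52.]
shift share [ 0.367  -0.0017 -0.0324]
```

View pics/s3.png

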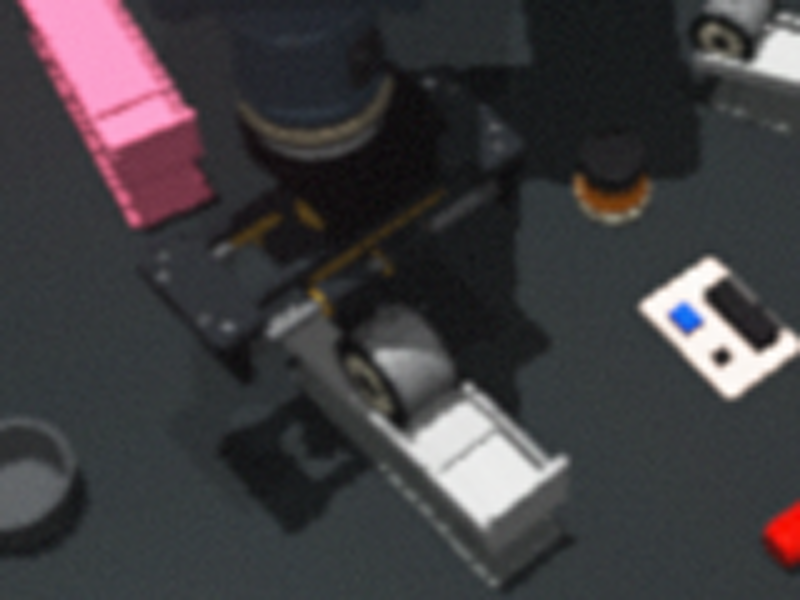

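View pics/w3.png

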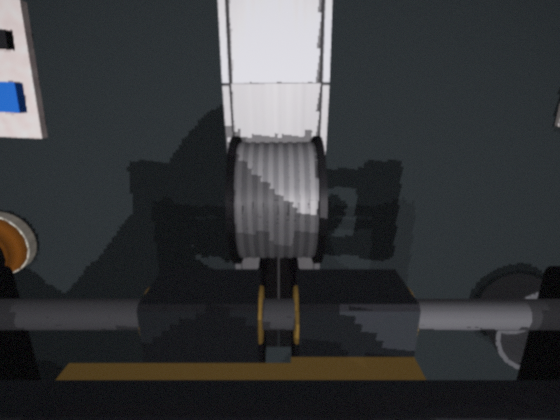

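The scene view shows the spool mid-ramp and straight, at crop pixel (400,360). The crest line is still ahead of it. I'll push on over the crest.

carry_out --pt "0.02 0 -0.002 0 0 0" --pt "0.045 0 -0.004 0 0 0" --pt "0.07 0 -0.006 0 0 0" --pt "0.095 0 -0.008 0 0 0" --pt "0.12 0 -0.01 0 0 0" --pt "0.145 0 -0.012 0 0 0" --pt "0.17 0 -0.014 0 0 0" --pt "0.19 0 -0.015 0 0 0" --pt "0.21 0 -0.015 0 0 0" --pt "0.23 0 -0.015 0 0 0" --pt "0.25 0 -0.015 0 0 0" --pt "0.265 0 -0.015 0 0 0" --pt "0.28 0 -0.015 0 0 0" --pt "0.295 0 -0.015 0 0 0" --pt "0.31 0 -0.015 0 0 0" --pt "0.325 0 -0.015 0 0 0" --pt "0.335 0 -0.015 0 0 0" --pt "0.335 0 -0.015 0 0 0" --pt "0.335 0 -0.015 0 0 0"

```text
time_s: 7.78
position: [0.6067, -0.1906, 0.0945]
tcp_rot: [[0.992, 0.123, 0.002], [0.123, -0.992, -0.001], [0.002, 0.001, -1.0]]
force: [-0.0, 0.3, 0.4]
opening: 0.004
```

```bash
python3 go.py 18 0 98
python3 - <<'E'
from h import *
im=bot.capture("scene");im=cv2.resize(im[180:300,150:310],None,fx=5,fy=5,interpolation=cv2.INTER_CUBIC)
cv2.imwrite("pics/s4.png",im); cv2.imwrite("pics/w4.png",bot.capture("wrist"))
E
```

```text
t 7.775 gutter-frame TCP mm [11.4 -0.3 94.5] F [-0.   0.3  0.4] open 0.004
turn share [ 0.0008 -0.0012  0.0005] joints [-27.  42.  87.   0.  51.  55.]
shift share [ 0.0328 -0.0016 -0.0176]
```

View pics/s4.png

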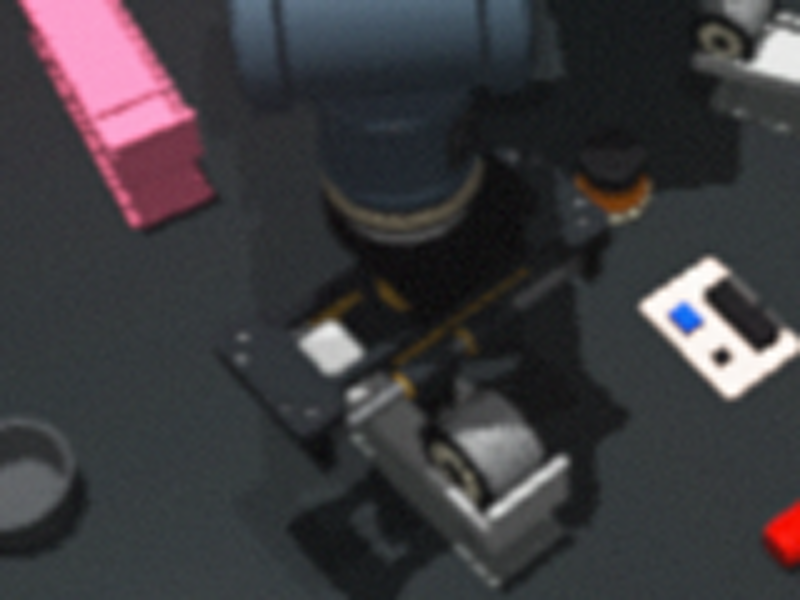

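View pics/w4.png

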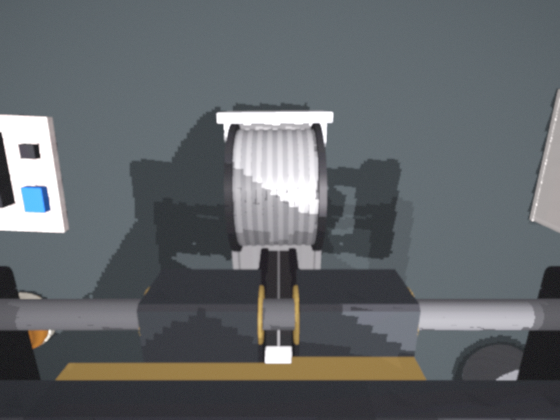

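The wrist view shows the spool dropped against the stop: its front edge is at row 124 and the stop at row 117. Now I'll back off gently and lift clear.

carry_out --pt "-0.03 0 -0.003 0 0 0" --pt "-0.08 0 -0.006 0 0 0" --pt "-0.14 0 -0.01 0 0 0" --pt "-0.2 0 -0.03 0 0 0" --pt "-0.23 0 -0.15 0 0 0" --pt "-0.25 0 -0.35 0 0 0" --pt "-0.4 0 -0.5 0 0 0" --pt "-0.6 0 -0.6 0 0 0" --pt "-0.6 0 -0.6 0 0 0" --pt "-0.6 0 -0.6 0 0 0" --pt "-0.6 0 -0.6 0 0 0"

```text
time_s: 9.25
position: [0.4879, -0.2053, 0.2137]
tcp_rot: [[0.992, 0.123, 0.002], [0.123, -0.992, -0.001], [0.002, 0.001, -1.0]]
force: [-1.4, -0.7, -0.1]
opening: 0.006
```

```bash
cat > chk.py <<'E'
from h import *
q=np.load("q.npy"); out=[]
for n,(x,y,w,h) in (("scene",(195,220,90,90)),("top",(330,140,90,90))):
    im=cv2.resize(bot.capture(n)[y:y+h,x:x+w],None,fx=4.4,fy=4.4,interpolation=cv2.INTER_CUBIC)
    for L in [ring(56.7,79.5,20),ring(56.7,79.5,-20)]:
        u=((proj(n,G(q,L))-[x,y]+.5)*4.4-.5).round().astype(int)
        cv2.polylines(im,[u.reshape(-1,1,2)],False,(0,0,255),1)
    out.append(im)
cv2.imwrite("pics/chk.png",np.hstack(out))
for n in("scene","top"): cv2.imwrite(f"pics/{n}9.png",cv2.resize(bot.capture(n),None,fx=1.4,fy=1.4,interpolation=cv2.INTER_CUBIC))
E
python3 chk.py; python3 go.py
```

```text
t 9.45 gutter-frame TCP mm [-1.084e+02 -1.000e-01  2.136e+02] F [ 0.3  0.3 -1.1] open 0.002
turn share [ 0.0004 -0.0008  0.0008] joints [-35.  25.  98.   0.  57.  48.]
```

View pics/chk.png

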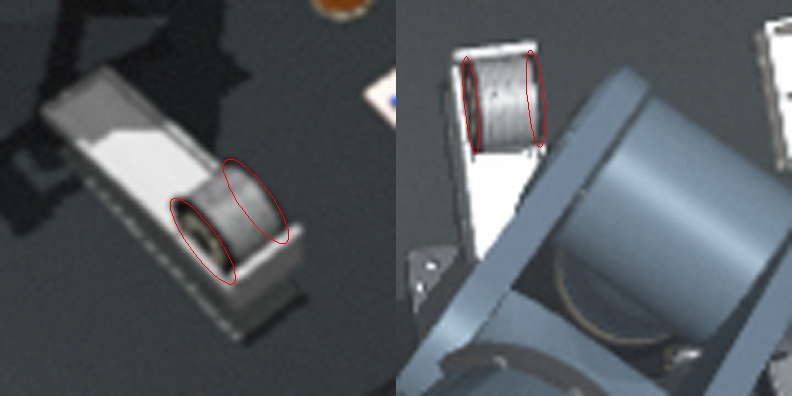

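View pics/scene9.png

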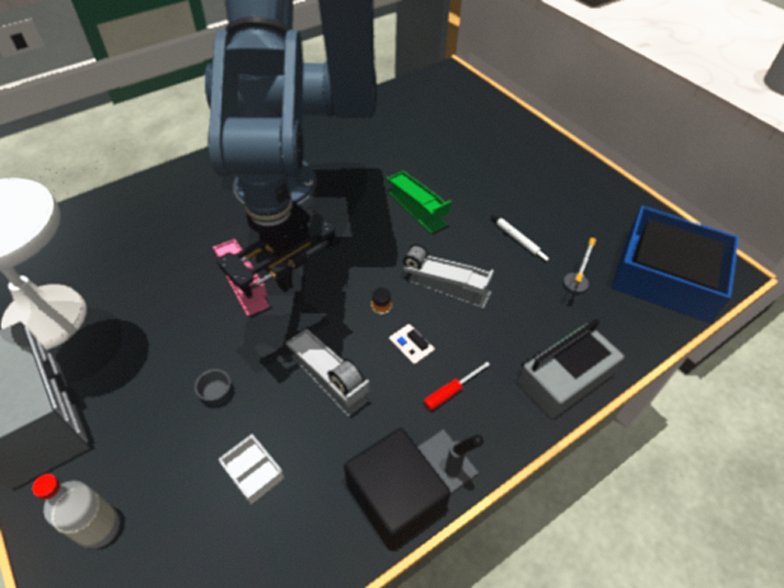

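View pics/top9.png

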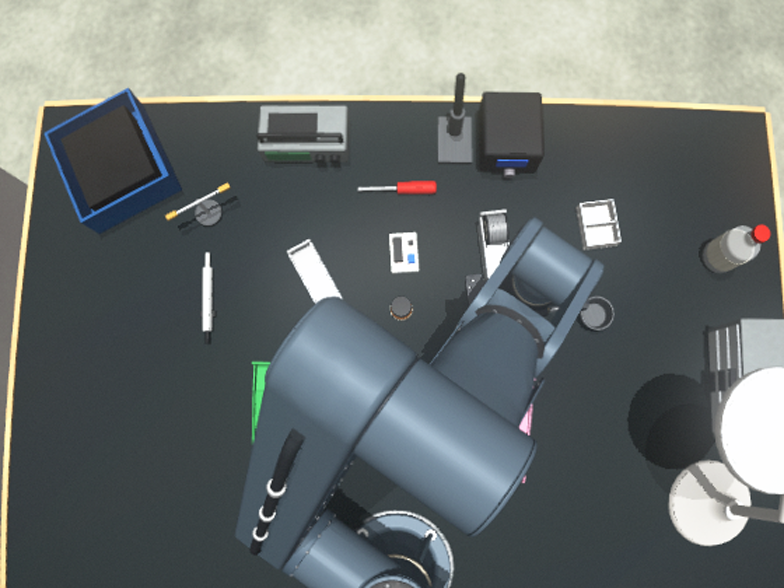

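The predicted seat rings lie on the spool to about a pixel in both views. The small spool is still at scene (415,257), and the bystanders are unchanged. The arm is clear, so I'm handing in.

```bash
python3 -c "
from rig import bot
print(bot.hand_in())"
```

```text
the job is handed in; nothing more can be done
None
```

I pushed the larger spool up its gutter with the shut fingertips, paused mid-ramp to check it, and then pushed it over the crest. It dropped into the pocket against the top stop. I backed the fingers off, lifted them clear and handed the job in at about 9.7 s.

- **Spool seat:** the predicted seat outline lies on the spool to about a pixel (roughly 2.5 mm) in both fixed views. Its axis looks square across the gutter. It had not rolled back about 1.5 s after the fingers left it.
- **Everything else:** the smaller spool and the bystanders show no visible change in the scene view. In the top view the arm hid the smaller spool.
- **Forces:** the readings after each move stayed under 2 N. I did not record the peaks during the push.

None of my checks failed or disagreed. The hand-in gave no verdict.

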